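Show the worn brake pad to the inspection camera

TASK

Take the more worn brake pad (the one with the thinner lining) out of the brake carrier: hold it by the steel tab on its top edge with your fingers off the lining, slide its ears out of their guides and lift it away. Then hold it still in the air in front of the inspection camera for a picture, tab uppermost, with the lining facing the lens squarely, its middle on the lens axis and its face 150 mm from the lens, and finish there, still holding it. Leave the thicker pad in the carrier, the camera's aim and the other things on the bench as they are.

Things in the scene. Friction and masses are not known exactly. Their poses are not given: they have to be found in the camera images.
- carrier: Dark iron brake carrier fixed on a light plate (150 x 240 x 10 mm), turned any way on the bench. Origin: middle of the plate's underside; x the brake disc's axis, y its long way, z up. A post at each y end (100 mm high, inner face |y| 72.5 mm, outside |y| 105) holds the pads' ears; between them only low tie bars, 28 mm high, at |x| 44 to 60 mm. The thin pad stands on its -x side.
- guides (a point): Outer (-x) end of the thin pad's ear guides, midway between the posts: carrier x = -44, y = 0, z = 71 mm, carrier axes. Each guide is a groove along x, |x| 18 to 44 mm, open towards the middle and at its ends, lower lip 64 mm and upper lip 78.5 to 88.5 mm above the bench, both |y| 61 to 73 mm. A pad slides freely in it along x but cannot be lifted while its ears are under the upper lips.
- thin_pad: Worn pad, 0.3 to 0.5 kg, upright in the carrier. Steel back plate 8 mm thick, 120 mm long (y), 52 mm high, ears at 30 to 42 mm height reaching y = +-71 mm. Origin: middle of the bottom edge, mid-thickness, 34 mm above the bench and near carrier x = -33 mm. x points out of the lining, at the start along carrier +x; z up. Sliding 15 mm towards its -x frees the ears (20 to 25 mm is safe).
- tab (a point): Middle of the thin pad's steel tab: pad x = 0, y = 0, z = 61 mm, pad axes. The tab stands in the middle of the top edge, 44 mm long (y), 8 mm thick (x), from 52 to 70 mm above the pad's bottom edge; its lower end is 4 mm above the top of the lining. Free all round: the other pad's tab is 58 mm away, face to face.
- thin_lining: Thin pad's friction lining, two dark blocks on the +x face of its plate: 4 mm thick, 108 mm long (y), 44 mm high (4 to 48 mm above the pad's bottom edge). Origin: middle of its exposed face, at pad x = 8, y = 0, z = 26 mm; pad axes, x out of the face. Fingers must not press on it (over 2 N).
- thick_pad: The other brake pad, 0.45 kg: same plate, ears and tab, but a lining 11 mm thick. It stands on the carrier's +x side (origin near x = +33 mm), lining towards the thin pad, so its x is the carrier's -x. Origin and axes as for the thin pad. Stays where it is.
- lens (a point): Middle of the lens front (34 mm barrel in a 68 mm ring light) of a small black camera on the bench stand, 0.25 to 0.28 m above the bench. The camera looks along this frame's -x, tilted down 0.28 to 0.55 rad; y is level, z the camera's up. The lining's middle belongs at x = -150 mm, y = z = 0 in this frame, with the pad's axes parallel to it: pad x towards the lens, tab up.
- camera_stand: Bench stand of the camera, fixed: base plate 170 x 130 x 14 mm, from x = -20 to +150 mm, and an 18 mm steel post 350 mm high at x = 110 mm. The camera looks towards its -x, roughly to the robot.
- grease_tub: White tub, 96 mm diameter, 80 mm high, standing; origin at the middle of its underside. Bystander.
- slide_gauge: Steel slide gauge with a black display, 225 mm long (x), about 60 mm over the jaws (y), 12 mm high, lying flat; origin on the bench under the middle of its beam. Bystander.
- wrench: Steel wrench lying flat along its x; origin on the bench under its middle. Bystander.
- housing: Aluminium caliper housing taken off the brake, about 130 x 190 x 70 mm, 2.4 kg, lying on the bench; origin at the middle of its underside. Bystander.

How it is judged (in metres and radians):
At the end, for the whole second after the job is handed in: The gripper alone holds the thin pad in the air by its tab (TCP within 40 mm of it), still, tab up, over 100 mm above the bench; lining's middle 150 +- 20 mm before the lens, within 20 mm of the lens axis each way, square and level within 0.2 rad; thick pad within 12 mm of its start (x of thin_lining in the frame of lens between -0.17 and -0.13 m and y of thin_lining in the frame of lens between -0.02 and 0.02 m and z of thin_lining in the frame of lens between -0.02 and 0.02 m and angle between the x axis of thin_lining and the x axis of lens, either way round below 0.2 rad and angle between the y axis of thin_lining and the y axis of lens, either way round below 0.2 rad and angle between thin_lining's own x axis and vertical below 1.5 rad and angle between thin_lining's own z axis and vertical below 0.9 rad and distance between the grasp point and tab below 0.04 m and height (world z) of thin_pad above 0.1 m and contact force between the fingers and thin_pad above 3 N and linear speed of thin_pad below 0.02 m/s and angular speed of thin_pad below 0.15 rad/s and contact force between thin_pad and carrier below 0.3 N and contact force between thin_pad and camera_stand below 0.3 N and contact force between thin_pad and thick_pad below 0.3 N and distance of thick_pad from where it was at the start of the episode below 0.012 m); the arm keeps its last pose, push and grip.
It fails at once if the fingers press on the thin pad's friction lining (contact force between the fingers and thin_lining above 2 N).
It fails at once if the thick pad is shifted in the carrier (distance of thick_pad from where it was at the start of the episode above 0.012 m).
It fails at once if the camera is knocked out of its aim (distance of lens from where it was at the start of the episode above 0.012 m).
It fails at once if the tub, slide gauge, wrench or caliper housing is pushed aside (distance of any of grease_tub, slide_gauge, wrench, housing from where it was at the start of the episode above 0.03 m).
It also fails if it takes over 38 s, if anything falls off the work surface, if the arm or the gripper's body presses on something with over 40 N, if the wrist force passes 120 N, or if a joint passes its speed limit or range.

ROBOT

A 6-joint arm with a two-finger parallel gripper is mounted at the origin on the work surface. World frame = base frame: x ahead of the robot, y to its left, z up, the work surface at z = 0. Lengths are in mm, angles in degrees, forces in N, time in s.
With the tool pointing down it reaches from about 350 to 850 mm from the base axis. Payload 8.1 kg.
Tool frame: the origin (TCP) lies between the finger pads, 19 mm behind the fingertips; this is the grasp point; z points along the fingers, y is the line along which they close (so a half turn about z gives the same grasp; the last joint's range is limited). The gripper opens to 85 mm and grips with 20 to 120 N. Pads are 22 mm wide; open, the fingers measure 114 mm over their backs; the gripper's body (76 mm by 85 mm) begins 54 mm behind the grasp point. The pads swing forward as they close: fully open they stand 13 mm farther back than shut.
Start: joints at [59.049, 7.471, 85.268, -0, 87.261, -4.893], TCP at [263.55, 539.024, 249.992] pointing down, gripper open.
Joint ranges: [-169.43, 169.43], [-51.17, 129.36], [1.28, 143.12], [-76.62, 256.62], [0, 156.53], [-152.29, 152.29]. Speed limits (degrees/s): [136.94, 136.94, 159.86, 180, 180, 180].

INTERFACE

Orientations are given as [roll, pitch, yaw] about the fixed x, y, z axes, in that order (R = Rz(yaw) Ry(pitch) Rx(roll)).
In Python, from bench import r gives the robot as it stands. The module is installed in compiled form; this text tells all that it offers.
- The arm moves only by the tool jog_arm, never from a script. Its argument "rows" is a list of rows, each a list of 2 entries, a list of its own where there are three numbers: the shift along the tool's x, y, z in mm, then the turn, a rotation vector about the tool's x, y, z in rad. A call has 1 to 10 rows; each row is the pose to reach, as a shift and turn from the pose commanded when the call began, along the tool's axes at that moment; what a row does not reach only later rows make up. A row lasts 1/10 s, in which the tool goes at most 50 mm and 8.59 degrees, less where a joint would pass 70% of its speed; a pose out of reach is approached as far as the arm can. A call with a gripper value outside its range is refused whole. "grip" is the finger opening in mm, from 0 to 85.4, set as the call begins (left out, the last holds). The fingers move at their own pace and stop on an object; "force" is the grip in N (left out, the last holds). Time passes only in rows, so rows that repeat a pose let the fingers close. It gives the time, the measured TCP pose, the force, the opening and the grip force at its end, in the units of the state.
- r.sense(): the state, without advancing time (a new reading comes with each control period).
- r.snapshot(name): name is "scene" or "top"; returns (picture, depth): 420x560x3 uint8, blue, green, red; 420x560 float32, mm along the optical axis (not along the pixel's ray), 0 where there is no reading.
- r.camera_params(name): a dict with "fx", "fy", "cx", "cy" (pixels), "pose" (4x4, takes a point from camera to world coordinates). Camera axes: x right, y down, z forward; pixel columns grow to the right and rows downward; lengths in mm; the calibration is good to about 2 mm. A picture is of the moment at which its call begins. camera_params takes no time and is no camera call.
- r.hand_in(): hands the job in; it is judged then, once.
The state is a dict: "time": time; "joint_pos": joint angles; "qd": joint speeds; "joint_efforts": joint torques, N m; "tool_pos": TCP position; "tcp_rot": TCP orientation; "ft_force": force on the tool from outside, world axes, zero at the start; "wrist_torque": the same for the moment, N m; "finger_gap": finger opening in mm; "grip_force": force on a finger pad.
Only numpy, scipy, OpenCV 4.12 (cv2) and the standard library are available. Lean on these libraries where they do the work, as an engineer would, in place of code of your own. Each camera call takes 0.05 s, during which the arm holds its last target. There are 200 camera calls.

## Working session

There is one attempt and no reset: what is moved stays moved. The work goes in short steps, Python scripts to look and compute and a tool call to move; the robot and the scene stay as the last step left them, time stands still between calls to the robot, and variables do not carry over. Pictures are saved under pics/ and viewed, at most 10 in all, crops included, and the job is handed in when it is done.

Besides the shell and the picture viewer there is one more tool, called after "Emit:" in YAML: its name, and indented under it one key for each argument. jog_arm: Moves the arm, as the interface text tells. Its arguments: {"type":"object","properties":{"rows":{"type":"array"},"grip":{"type":"number"},"force":{"type":"number"}},"required":["rows"]}

```bash
mkdir -p pics; python3 - <<'E'
from bench import r
import cv2,numpy as np
for n in("scene","top"):
    p,d=r.snapshot(n);cv2.imwrite(f"pics/{n}0.png",p);np.save(f"{n}_d.npy",d);np.save(f"{n}_p.npy",p)
    c=r.camera_params(n);print(n,{k:np.round(v,3).tolist() for k,v in c.items()},(d>0).mean())
print(r.sense())
E
```

```text
scene {'fx': 384.551, 'fy': 384.551, 'cx': 279.576, 'cy': 216.898, 'pose': [[-0.879, 0.371, -0.301, 864.839], [0.477, 0.682, -0.554, 581.012], [-0.0, -0.63, -0.776, 1058.888], [0.0, 0.0, 0.0, 1.0]]} 0.9919557823129251
top {'fx': 408.477, 'fy': 408.477, 'cx': 275.109, 'cy': 213.065, 'pose': [[-0.118, -0.968, 0.22, 253.932], [-0.993, 0.116, -0.021, -20.799], [-0.005, -0.221, -0.975, 1395.247], [0.0, 0.0, 0.0, 1.0]]} 0.9958801020408163
{'time': 0.1, 'joint_pos': array([ 5.90489864e+01,  7.50948638e+00,  8.53252532e+01, -3.68104182e-03,
        8.72619226e+01, -4.89223844e+00]), 'qd': array([ 0.03306489, -0.14007244, -0.1554185 , -0.07553339,  0.02020884,
       -0.04483871]), 'joint_efforts': array([ 1.99980750e-04, -5.70949888e+01, -5.01941156e+01, -2.38688308e-04,
        8.12990387e-03,  3.34779236e-05]), 'tool_pos': array([263.3195221 , 538.59582463, 249.0415927 ]), 'tcp_rot': array([-1.79903376e+02, -4.58040089e-03,  1.53941400e+02]), 'ft_force': array([-0.85373586, -1.52599567,  0.2508601 ]), 'wrist_torque': array([-0.04283607,  0.00557664,  0.00811561]), 'grip_force': 0.0, 'finger_gap': 85.33682500307341}
```

View pics/scene0.png

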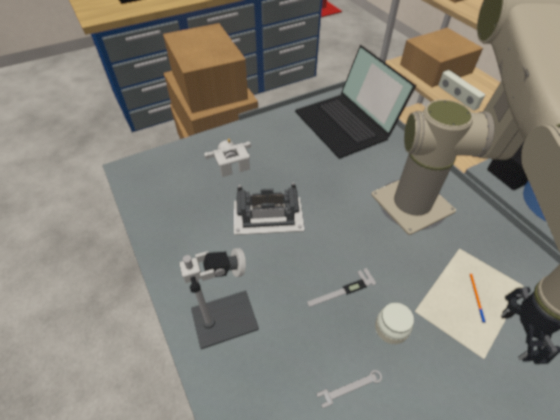

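View pics/top0.png

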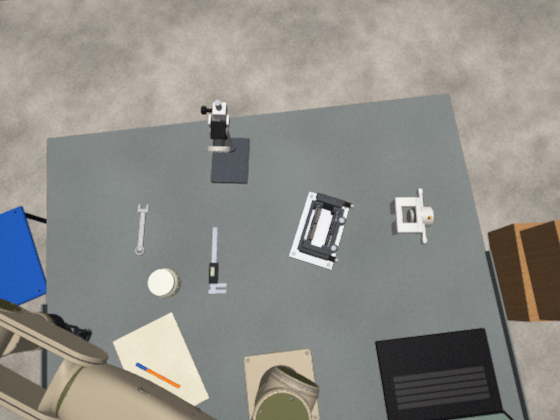

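The scene view shows the carrier at about (268,208) and the inspection camera at (215,264). In the top view the carrier is at (322,230), and the camera's ring is at (219,149), looking toward the robot. I'll zoom in on both.

```bash
cat > h.py <<'E'
import numpy as np,cv2
from bench import r
def cloud(n,d):
    c=r.camera_params(n);v,u=np.mgrid[:420,:560]
    P=np.stack([(u-c["cx"])/c["fx"]*d,(v-c["cy"])/c["fy"]*d,d],-1);T=np.array(c["pose"])
    return P@T[:3,:3].T+T[:3,3]
def ray(n,u,v,z):
    c=r.camera_params(n);T=np.array(c["pose"]);k=T[:3,:3]@[(u-c["cx"])/c["fx"],(v-c["cy"])/c["fy"],1]
    return T[:3,3]+k*(z-T[2,3])/k[2]
def proj(n,p):
    c=r.camera_params(n);T=np.array(c["pose"]);q=T[:3,:3].T@(np.array(p)-T[:3,3])
    return c["fx"]*q[0]/q[2]+c["cx"],c["fy"]*q[1]/q[2]+c["cy"]
E
python3 - <<'E'
from h import *
s=np.load("scene_p.npy");t=np.load("top_p.npy")
z=lambda p,x,y,w,h:cv2.resize(p[y:y+h,x:x+w],(400,300),interpolation=cv2.INTER_CUBIC)
cv2.imwrite("pics/crops.png",np.vstack([np.hstack([z(s,218,170,100,75),z(t,270,185,120,90)]),np.hstack([z(s,170,235,100,75),z(t,180,95,100,75)])]))
for n,p in(("scene",s),("top",t)):
    d=np.load(n+"_d.npy");C=cloud(n,d)
    b=C[...,:2];print(n,"bench z",np.median(C[250:300,250:300,2] if n=="top" else C[240:270,260:300,2]))
    # white plate of carrier
    x,y,w,h=(218,170,100,75) if n=="scene" else (280,180,85,100)
    m=np.zeros(d.shape,bool);m[y:y+h,x:x+w]=True
    g=m&(p.min(2)>150)
    P=C[g];P=P[(P[:,2]<25)];print(len(P),P.mean(0),cv2.minAreaRect(np.array([ray(n,v_,u_,10)[:2] for u_,v_ in np.argwhere(g)],np.float32)))
    H=C[m];H=H[(H[:,2]>93)&(H[:,2]<125)];print("tall",len(H),H.mean(0),cv2.minAreaRect(H[:,:2].astype(np.float32)))
    # lens camera zone
    x,y,w,h=(180,240,70,45) if n=="scene" else (200,95,45,65)
    m[:]=0;m[y:y+h,x:x+w]=True
    H=C[m&(d>0)];H=H[H[:,2]>180];print("cam",len(H),H.min(0),H.max(0))
E
```

```text
scene bench z 2.633268382003621
791 [ 511.69453048 -160.21299394   12.20876351] ((492.06317138671875, -193.88247680664062), (148.84461975097656, 245.0319366455078), 65.02859497070312)
tall 399 [ 492.07733519 -192.771571    101.11160143] ((486.0435791015625, -203.45547485351562), (111.28174591064453, 197.94039916992188), 65.20225524902344)
cam 1590 [699.12503215  55.41109245 248.15864572] [846.46781246 131.15669031 352.71822585]
top bench z 0.7964614189407939
1394 [ 480.69677218 -178.85265899   10.50987722] ((489.0210266113281, -201.6471405029297), (166.0216064453125, 242.7232666015625), 65.44004821777344)
tall 393 [ 486.22544784 -195.29181143  100.72503643] ((486.4742126464844, -195.7710723876953), (87.30428314208984, 188.51260375976562), 65.24360656738281)
cam 939 [697.09424345  53.91242165 182.97173894] [846.35119918 134.10089069 354.33937533]
```

View pics/crops.png

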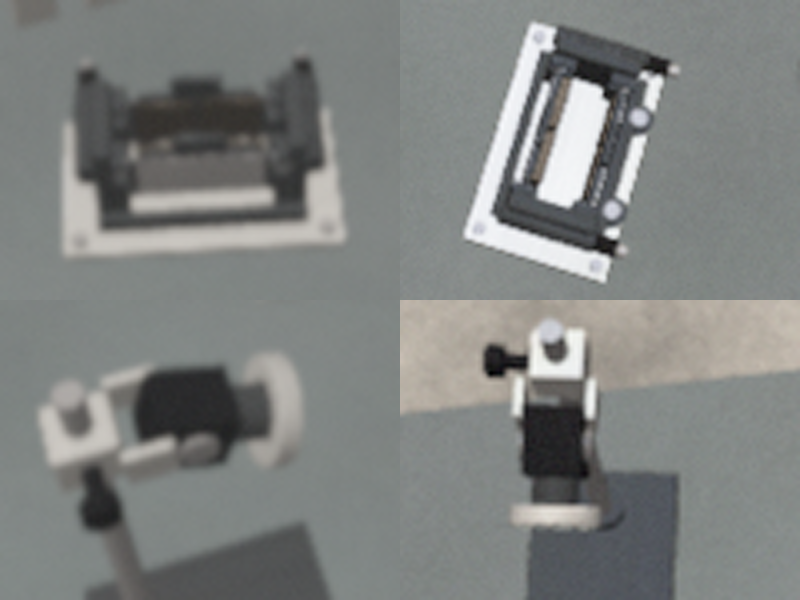

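The scene crop shows a brown lining facing the scene camera on the far pad, and the near pad's steel back. In the top crop the ring light is the white disc at about (219,150). Next I'll measure which pad is thin, and the ring's pose.

```bash
python3 - <<'E'
from h import *
np.set_printoptions(precision=1,suppress=True)
a=np.radians(65.2);ex=np.array([np.cos(a),np.sin(a)]);ey=np.array([-ex[1],ex[0]]);o=np.array([489.5,-197])
for n in("scene","top"):
    p=np.load(n+"_p.npy").astype(int);d=np.load(n+"_d.npy");C=cloud(n,d)
    X=(C[...,:2]-o)@ex;Y=(C[...,:2]-o)@ey
    box=(abs(X)<90)&(abs(Y)<125)
    tan=box&(p[...,2]-p[...,0]>12)&(abs(Y)<60)&(C[...,2]>30)&(C[...,2]<95)
    print(n,"tan",tan.sum());
    for lo,hi in((-60,0),(0,60)):
        m=tan&(X>lo)&(X<hi)
        if m.sum():print(lo,m.sum(),"X pct",np.percentile(X[m],[5,25,50,75,95]),"Y",np.percentile(Y[m],[1,99]),"z",np.percentile(C[m][:,2],[5,50,95]))
    # depth height profile along X through |Y|<18 and 25<|Y|<55
    for nm,ym in(("tab",abs(Y)<18),("side",(abs(Y)>25)&(abs(Y)<55))):
        m=box&ym;print(nm,[(int(x0),round(float(np.percentile(C[m&(X>=x0)&(X<x0+4)][:,2],90)))) for x0 in range(-60,60,4) if (m&(X>=x0)&(X<x0+4)).sum()])
    pl=box&(p.min(2)>150)&(C[...,2]<22);print("plate X",np.percentile(X[pl],[.5,99.5]),"Y",np.percentile(Y[pl],[.5,99.5]))
    t=box&(C[...,2]>95)&(C[...,2]<108);print("posts X",np.percentile(X[t],[1,99]),"Y",np.percentile(Y[t],[1,99]))
    # ring: white points
    x,y,w,h=(228,245,20,32) if n=="scene" else (204,141,32,14)
    m=np.zeros(d.shape,bool);m[y:y+h,x:x+w]=True
    m&=(p.min(2)>110)&(C[...,2]>190)&(C[...,0]<760);P=C[m];print("ring",len(P),P.min(0),P.max(0),P.mean(0))
    np.save(n+"_ring.npy",P)
    c=P.mean(0);u,s,v=np.linalg.svd(P-c);print(s/np.sqrt(len(P)),v)
    # top body black
    x,y,w,h=(200,250,30,30) if n=="scene" else (211,118,16,22)
    m[:]=0;m[y:y+h,x:x+w]=True;m&=(p.max(2)<50)&(C[...,2]>190);P=C[m];c=P.mean(0);u,s,v=np.linalg.svd(P-c);print("body",len(P),c,s/np.sqrt(len(P)),v)
    # stand base
    m=(C[...,2]>8)&(C[...,2]<24)&(p.max(2)<75)&(C[...,0]>600)&(abs(C[...,1])<250)
    m=cv2.morphologyEx(m.astype(np.uint8),cv2.MORPH_OPEN,np.ones((3,3)))>0
    print("base",m.sum(),cv2.minAreaRect(C[m][:,:2].astype(np.float32)) if m.sum() else "")
E
```

```text
scene tan 0
tab [(-40, 106), (-36, 108), (-32, 106), (-28, 89), (-24, 85), (12, 9), (16, 13), (20, 16), (24, 14), (28, 106), (32, 106), (36, 99), (40, 79), (44, 31), (48, 33), (52, 32), (56, 29)]
side [(-48, 18), (-44, 21), (-40, 85), (-36, 88), (-32, 90), (-28, 84), (-24, 84), (12, 11), (16, 85), (20, 86), (24, 87), (28, 88), (32, 89), (36, 84), (40, 79), (44, 30), (48, 34), (52, 33), (56, 30)]
plate X [-61.7  78. ] Y [-123.9  122.1]
posts X [-40.8  45.9] Y [-91.5  91.6]
ring 276 [699.1  64.5 248.2] [735.8 131.2 312.1] [716.5 107.3 292.5]
[19.9 14.7  3.9] [[-0.3 -0.8  0.6]
 [ 0.3 -0.7 -0.7]
 [ 0.9 -0.   0.5]]
body 337 [764.6  96.1 314.6] [15.4 10.8  5.6] [[ 0.9 -0.4  0.3]
 [-0.4 -0.9  0. ]
 [-0.2  0.1  1. ]]
base 0 
top tan 79
-60 18 X pct [-27.2 -27.  -26.  -25.7 -25.6] Y [-32.1  38.5] z [55.9 80.4 85.5]
0 61 X pct [21.6 23.1 24.5 26.1 27.5] Y [-51.7  50.5] z [77.9 82.7 86.3]
tab [(-60, 30), (-56, 30), (-52, 31), (-48, 31), (-44, 26), (-40, 107), (-36, 109), (-32, 106), (-28, 85), (-24, 14), (-20, 14), (-16, 13), (-12, 14), (-8, 14), (-4, 11), (0, 14), (4, 15), (8, 12), (12, 13), (16, 83), (20, 86), (24, 87), (28, 108), (32, 107), (36, 70), (40, 13), (44, 33), (48, 32), (52, 29), (56, 12)]
side [(-60, 32), (-56, 33), (-52, 33), (-48, 30), (-44, 30), (-40, 86), (-36, 90), (-32, 89), (-28, 84), (-24, 13), (-20, 16), (-16, 13), (-12, 16), (-8, 13), (-4, 13), (0, 15), (4, 12), (8, 14), (12, 14), (16, 86), (20, 86), (24, 84), (28, 91), (32, 89), (36, 67), (40, 16), (44, 33), (48, 32), (52, 31), (56, 14)]
plate X [-73.9  78.3] Y [-122.8  119.3]
posts X [-42.2  42.5] Y [-88.9  90.3]
ring 129 [697.1  64.5 253.8] [725.4 129.2 311.4] [707.7  95.1 298.3]
[17.9  9.9  4.7] [[-0.1 -1.   0. ]
 [ 0.4 -0.1 -0.9]
 [-0.9  0.1 -0.4]]
body 253 [755.2  88.4 318.2] [75.2 14.1 11.9] [[-0.4 -0.1  0.9]
 [-0.9 -0.1 -0.4]
 [ 0.1 -1.  -0. ]]
base 0
```

The thin pad is the one at X≈-25 (exposed face), so carrier x points along yaw 65.2°. Now I'll fit the ring light and the tab position.

```bash
python3 - <<'E'
from h import *
from scipy.optimize import least_squares
np.set_printoptions(precision=3,suppress=True)
a=np.radians(65.2);ex=np.array([np.cos(a),np.sin(a)]);ey=np.array([-ex[1],ex[0]]);o=np.array([489.5,-197])
for n in("scene","top"):
    C=cloud(n,np.load(n+"_d.npy"));X=(C[...,:2]-o)@ex;Y=(C[...,:2]-o)@ey
    for s in(-1,1):
        m=(abs(X-33*s)<16)&(abs(Y)<45)&(C[...,2]>98);P=C[m]
        print(n,s,m.sum(),"X",np.percentile(X[m],[5,50,95]),"Y",np.percentile(Y[m],[2,50,98]),"z",np.percentile(P[:,2],[50,95]),cv2.minAreaRect(P[:,:2].astype(np.float32)))
def ax(y,t):return np.array([np.cos(t)*np.cos(y),np.cos(t)*np.sin(y),np.sin(t)])
def sdf(q,P):
    x=ax(q[3],q[4]);w=P-q[:3];h=w@x;rad=np.linalg.norm(w-np.outer(h,x),axis=1)
    d=np.stack([rad-34,abs(h)-q[5]],1)
    return np.minimum(d.max(1),0)+np.linalg.norm(np.maximum(d,0),axis=1)
S=[np.load(n+"_ring.npy") for n in("scene","top")]
for nm,P in(("scene",S[0]),("top",S[1]),("both",np.vstack(S))):
  for t0 in(.3,.5):
    q=least_squares(sdf,[712,97,280,0,t0,6],args=(P,),loss="soft_l1",f_scale=2,bounds=([650,60,230,-.6,.1,3],[760,140,320,.6,.8,14])).x
    x=ax(q[3],q[4]);print(nm,q,"rms",np.sqrt(np.mean(sdf(q,P)**2)),"front",q[:3]-q[5]*x)
# body top surface, post
p=np.load("top_p.npy").astype(int);C=cloud("top",np.load("top_d.npy"))
m=(C[...,0]>725)&(C[...,0]<800)&(C[...,1]>60)&(C[...,1]<130)&(C[...,2]>285)&(p.max(2)<60);P=C[m];c=np.median(P,0)
for _ in range(5):
    A=np.c_[P[:,:2],np.ones(len(P))];k=np.linalg.lstsq(A,P[:,2],rcond=None)[0];e=abs(P[:,2]-A@k);P=P[e<max(3,np.percentile(e,85))]
print("body top plane slope",k,len(P),"tilt",np.arctan(np.hypot(k[0],k[1])),"yaw",np.arctan2(k[1],k[0]))
for n in("top","scene"):
    C=cloud(n,np.load(n+"_d.npy"));m=(C[...,2]>335)&(C[...,2]<365)&(C[...,0]>780)&(C[...,0]<880)&(abs(C[...,1]-90)<50);print("post top",m.sum(),C[m].mean(0))
    m=(C[...,2]>-10)&(C[...,2]<35)&(C[...,0]>640)&(C[...,0]<860)&(abs(C[...,1]-90)<110)
    p=np.load(n+"_p.npy").astype(int);print("bgray",np.percentile(p[m].mean(1),[5,20,50,80]))
    b=m&(p.mean(2)<85);b=cv2.morphologyEx(b.astype(np.uint8),cv2.MORPH_OPEN,np.ones((3,3)))>0
    print("base",b.sum(),cv2.minAreaRect(np.array([ray(n,v,u,14)[:2] for u,v in np.argwhere(b)],np.float32)))
E
```

```text
scene -1 45 X [-36.721 -30.566 -26.121] Y [-20.081   0.615  20.784] z [104.257 108.35 ] ((476.1300964355469, -224.97853088378906), (14.038522720336914, 41.55116653442383), 66.87955474853516)
scene 1 50 X [29.753 34.684 38.782] Y [-22.23   -0.813  20.573] z [104.508 109.016] ((504.5377197265625, -166.36624145507812), (10.48576831817627, 42.977745056152344), 63.0703010559082)
top -1 36 X [-36.732 -33.047 -29.363] Y [-19.806  -0.71   22.032] z [104.458 108.583] ((475.255859375, -227.21688842773438), (8.369527816772461, 44.002864837646484), 65.58091735839844)
top 1 34 X [28.315 31.802 35.513] Y [-18.72    3.852  22.309] z [104.039 107.885] ((501.4873046875, -167.44398498535156), (7.978696346282959, 41.8642692565918), 64.49726104736328)
scene [717.789  96.241 277.387  -0.139   0.36    6.243] rms 0.9809516061474054 front [712.004  97.051 275.186]
scene [717.793  96.233 277.414  -0.139   0.361   6.225] rms 0.9808578637504748 front [712.024  97.041 275.216]
top [716.51   95.724 275.292  -0.117   0.331   7.203] rms 1.6862175546037979 front [709.745  96.52  272.95 ]
top [716.43   95.796 275.31
[... 221 characters left out ...]
  -0.144   0.359   6.939] rms 1.3314239063882516 front [710.819  97.193 274.185]
body top plane slope [ 0.355 -0.023 46.816] 198 tilt 0.34218051552128637 yaw -0.06401093071492986
post top 45 [820.82   78.766 347.538]
bgray [ 84.     87.    132.    135.333]
base 9 ((810.8939819335938, 76.41156005859375), (7.191962718963623, 7.81130313873291), 84.52510070800781)
post top 77 [824.555  83.046 347.789]
bgray [ 82.     83.667 126.667 132.   ]Traceback (most recent call last):
  File "<stdin>", line 31, in <module>
  File "h.py", line 8, in ray
    c=r.camera_params(n);T=np.array(c["pose"]);k=T[:3,:3]@[(u-c["cx"])/c["fx"],(v-c["cy"])/c["fy"],1]
ValueError: time passes only in moves, steps and waits
```

Lens front is at about (711,97,273), yaw -0.14, tilt 0.355. The thin tab is at about (475.5,-226.5), yaw 65.2°. I'll go above it.

Emit:
jog_arm:
  rows:
    - [[-526,-594,0],[0,0,-0.022]]
    - [[-526,-594,0],[0,0,-0.022]]
    - [[-526,-594,0],[0,0,-0.022]]
    - [[-526,-594,0],[0,0,-0.022]]
    - [[-526,-594,0],[0,0,-0.022]]
    - [[-526,-594,0],[0,0,-0.022]]
    - [[-526,-594,0],[0,0,-0.022]]
    - [[-526,-594,0],[0,0,-0.022]]
    - [[-526,-594,0],[0,0,-0.022]]
    - [[-526,-594,0],[0,0,-0.022]]
  grip: 38
  force: 80

```text
time: 1.1
tool_pos: [396.8, 55.2, 249.9]
tcp_rot: [180.0, 0.0, 155.2]
ft_force: [0.9, -0.3, 0.1]
finger_gap: 38.1
grip_force: 0.0
```

```bash
cat > go.py <<'E'
import sys,numpy as np
from h import r
from scipy.spatial.transform import Rotation as R
def pad(yaw,t):  # tool rotation for pad x at yaw/tilt
    x=np.array([np.cos(t)*np.cos(yaw),np.cos(t)*np.sin(yaw),np.sin(t)]);z=np.array([-np.sin(t)*np.cos(yaw),-np.sin(t)*np.sin(yaw),np.cos(t)])
    return R.from_matrix(np.c_[np.cross(x,-z),x,-z])
def go(p,yaw,t=0):
    s=r.sense();A=R.from_euler("xyz",s["tcp_rot"],degrees=True)
    print("t",s["time"],"pos",s["tool_pos"].round(1),"F",s["ft_force"].round(1),"gap",round(s["finger_gap"],1),"grip",round(s["grip_force"]),"j",s["joint_pos"].round(0))
    print("shift",A.inv().apply(np.array(p)-s["tool_pos"]).round(1),"turn",(A.inv()*pad(yaw,t)).as_rotvec().round(3))
E
python3 -c "
from go import *
go([475.5,-226.5,250],np.radians(65.2))"
```

```text
t 1.1 pos [396.8  55.2 249.9] F [ 0.9 -0.3  0.1] gap 38.1 grip 0 j [  1. -25. 115.   0.  91. -65.]
shift [-1.896e+02 -2.227e+02 -1.000e-01] turn [0. 0. 0.]
```

Emit:
jog_arm:
  rows:
    - [[-190,-223,0],[0,0,0]]
    - [[-190,-223,0],[0,0,0]]
    - [[-190,-223,0],[0,0,0]]
    - [[-190,-223,0],[0,0,0]]
    - [[-190,-223,0],[0,0,0]]
    - [[-190,-223,0],[0,0,0]]
    - [[-190,-223,0],[0,0,0]]
    - [[-190,-223,80],[0,0,0]]
    - [[-190,-223,80],[0,0,0]]
    - [[-190,-223,80],[0,0,0]]

```text
time: 2.1
tool_pos: [472.4, -222.7, 164.3]
tcp_rot: [179.9, -0.6, 155.2]
ft_force: [-0.7, 0.5, -0.5]
finger_gap: 38.1
grip_force: 0.0
```

```bash
python3 - <<'E'
from go import *
from h import *
go([475.5,-226.5,108],np.radians(65.2))
s,_=r.snapshot("scene");t,_=r.snapshot("top")
z=lambda p,x,y,w,h:cv2.resize(p[y:y+h,x:x+w],(400,300),interpolation=cv2.INTER_CUBIC)
cv2.imwrite("pics/close.png",np.hstack([z(s,218,155,120,90),z(t,270,185,120,90)]))
E
```

```text
t 2.1 pos [ 472.4 -222.7  164.3] F [-0.7  0.5 -0.5] gap 38.1 grip 0 j [-31.  -1. 103.   0.  78. -96.]
shift [-5.  -2.3 56.3] turn [ 0.001 -0.01   0.   ]
```

View pics/close.png

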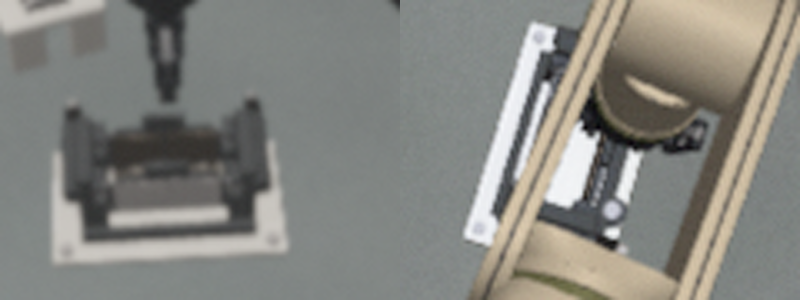

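The view shows the closed-in fingers right above the thin pad's tab, at crop (167,95) over the tab at (165,122). I'll descend in two steps.

Emit:
jog_arm:
  rows:
    - [[0,0,0],[0,0,0]]
    - [[0,0,0],[0,0,0]]
    - [[0,0,15],[0,0,0]]
    - [[0,0,30],[0,0,0]]
    - [[0,0,30],[0,0,0]]
    - [[0,0,30],[0,0,0]]

```text
time: 2.8
tool_pos: [475.1, -224.5, 138.7]
tcp_rot: [180.0, -0.1, 155.2]
ft_force: [-0.7, -0.5, 0.0]
finger_gap: 37.8
grip_force: 0.0
```

```bash
python3 -c "
from go import *
go([475.5,-226.5,108],np.radians(65.2))"
```

```text
t 2.8 pos [ 475.1 -224.5  138.7] F [-0.7 -0.5  0. ] gap 37.8 grip 0 j [-31.   1. 104.   0.  75. -96.]
shift [-1.3 -1.6 30.7] turn [ 0.    -0.003  0.   ]
```

Emit:
jog_arm:
  rows:
    - [[-1,-1.5,10],[0,0,0]]
    - [[-1,-1.5,20],[0,0,0]]
    - [[-1,-1.5,27],[0,0,0]]
    - [[-1,-1.5,30.5],[0,0,0]]
    - [[-1,-1.5,30.5],[0,0,0]]
    - [[-1,-1.5,30.5],[0,0,0]]
    - [[-1,-1.5,30.5],[0,0,0]]

```text
time: 3.5
tool_pos: [476.5, -227.0, 110.0]
tcp_rot: [-180.0, 0.0, 155.2]
ft_force: [-0.8, -0.6, -0.0]
finger_gap: 37.8
grip_force: 0.0
```

```bash
python3 -c "
from go import *
go([475.5,-226.5,108],np.radians(65.2))"
```

```text
t 3.5 pos [ 476.5 -227.   110. ] F [-0.8 -0.6 -0. ] gap 37.8 grip 0 j [-31.   3. 105.  -0.  72. -96.]
shift [1.1 0.  2. ] turn [-0.     0.001  0.   ]
```

Emit:
jog_arm:
  rows:
    - [[1,0,2],[0,0,0]]
    - [[1,0,2],[0,0,0]]
    - [[1,0,2],[0,0,0]]

```text
time: 3.8
tool_pos: [475.2, -226.3, 107.5]
tcp_rot: [-180.0, -0.0, 155.2]
ft_force: [0.4, -0.0, 0.1]
finger_gap: 37.7
grip_force: 0.0
```

Emit:
jog_arm:
  rows:
    - [[0,0,0],[0,0,0]]
    - [[0,0,0],[0,0,0]]
    - [[0,0,0],[0,0,0]]
    - [[0,0,0],[0,0,0]]
    - [[0,0,0],[0,0,0]]
    - [[0,0,0],[0,0,0]]
    - [[0,0,0],[0,0,0]]
    - [[0,0,0],[0,0,0]]
  grip: 0
  force: 80

```text
time: 4.6
tool_pos: [475.4, -226.2, 107.7]
tcp_rot: [180.0, 0.0, 155.2]
ft_force: [0.3, 5.2, 6.0]
finger_gap: 5.6
grip_force: 80.1
```

Emit:
jog_arm:
  rows:
    - [[0,0,-1],[0,0,0]]
    - [[0,-4,-1.5],[0,0,0]]
    - [[0,-8,-1.5],[0,0,0]]
    - [[0,-12,-1.5],[0,0,0]]
    - [[0,-16,-1.5],[0,0,0]]
    - [[0,-20,-1.5],[0,0,0]]
    - [[0,-24,-1.5],[0,0,0]]
    - [[0,-24,-1.5],[0,0,0]]
    - [[0,-24,-1.5],[0,0,0]]

```text
time: 5.5
tool_pos: [465.1, -248.2, 109.0]
tcp_rot: [180.0, 0.0, 155.2]
ft_force: [-0.5, 0.1, -4.4]
finger_gap: 5.5
grip_force: 78.9
```

```bash
python3 - <<'E'
from go import *
from h import *
go([475.5,-226.5,108],np.radians(65.2))
s,_=r.snapshot("scene")
cv2.imwrite("pics/slid.png",cv2.resize(s[150:255,210:350],(640,480),interpolation=cv2.INTER_CUBIC))
E
```

```text
t 5.5 pos [ 465.1 -248.2  109. ] F [-0.5  0.1 -4.4] gap 5.5 grip 79 j [-34.   3. 105.   0.  72. -99.]
shift [-0.3 24.1  1. ] turn [ 0.  0. -0.]
```

View pics/slid.png

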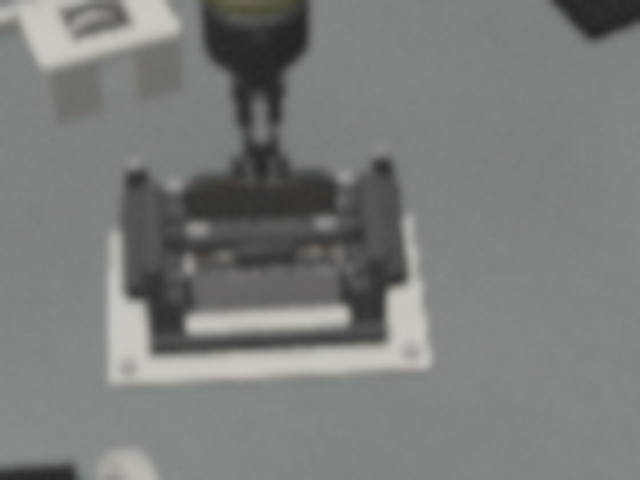

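The pad has slid back with its lining at about (260,195), and the wrist carries 4.4 N, its weight. Lifting it now.

Emit:
jog_arm:
  rows:
    - [[0,0,-5],[0,0,0]]
    - [[0,0,-12],[0,0,0]]
    - [[0,0,-25],[0,0,0]]
    - [[0,0,-45],[0,0,0]]
    - [[0,0,-70],[0,0,0]]
    - [[0,0,-100],[0,0,0]]
    - [[0,0,-130],[0,0,0]]
    - [[0,0,-155],[0,0,0]]
    - [[0,0,-155],[0,0,0]]
    - [[0,0,-155],[0,0,0]]

```text
time: 6.55
tool_pos: [465.4, -248.3, 264.6]
tcp_rot: [-180.0, 0.1, 155.2]
ft_force: [-0.6, -0.7, -4.5]
finger_gap: 6.0
grip_force: 78.9
```

```bash
python3 - <<'E'
from go import *
go([480,60,263],-.14,0)
go([547.7,119.9,263.1],-.14,.355)
E
```

```text
t 6.55 pos [ 465.4 -248.3  264.6] F [-0.6 -0.7 -4.5] gap 6.0 grip 79 j [-34.  -4.  96.   0.  88. -99.]
shift [116.1 286.    1.3] turn [1.000e-03 2.000e-03 1.278e+00]
t 6.55 pos [ 465.4 -248.3  264.6] F [-0.6 -0.7 -4.5] gap 6.0 grip 79 j [-34.  -4.  96.   0.  88. -99.]
shift [ 79.7 368.7   1.2] turn [-0.304 -0.225  1.264]
```

Emit:
jog_arm:
  rows:
    - [[6,14,0],[0,0,0.06]]
    - [[16,40,0],[0,0,0.17]]
    - [[28,68,0],[0,0,0.3]]
    - [[40,98,0],[0,0,0.43]]
    - [[52,128,0],[0,0,0.56]]
    - [[64,158,0],[0,0,0.69]]
    - [[76,188,0],[0,0,0.82]]
    - [[88,217,0],[0,0,0.95]]
    - [[98,242,0],[0,0,1.07]]
    - [[106,262,0],[0,0,1.17]]

```text
time: 7.55
tool_pos: [477.6, 35.8, 261.5]
tcp_rot: [-179.8, -0.0, 87.9]
ft_force: [0.3, -0.6, -3.9]
finger_gap: 5.7
grip_force: 78.9
```

Emit:
jog_arm:
  rows:
    - [[0,0,0],[0,0,0.06]]
    - [[0,0,0],[0,0,0.11]]
    - [[0,0,0],[0,0,0.11]]
    - [[0,0,0],[0,0,0.11]]

```text
time: 7.95
tool_pos: [478.1, 34.2, 262.4]
tcp_rot: [-179.9, 0.0, 81.9]
ft_force: [0.1, -0.4, -3.9]
finger_gap: 6.0
grip_force: 78.9
```

```bash
python3 - <<'E'
from go import *
go([547.7,119.9,263.1],-.14,.355)
E
```

```text
t 7.95 pos [478.1  34.2 262.4] F [ 0.1 -0.4 -3.9] gap 6.0 grip 79 j [ -2. -12. 103.  -0.  89.   6.]
shift [94.7 56.9 -0.9] turn [-0.358  0.    -0.   ]
```

Emit:
jog_arm:
  rows:
    - [[8,5,0],[-0.04,0,0]]
    - [[20,12,0],[-0.09,0,0]]
    - [[35,21,0],[-0.15,0,0]]
    - [[50,30,0],[-0.21,0,0]]
    - [[65,39,0],[-0.27,0,0]]
    - [[78,47,0],[-0.31,0,0]]
    - [[88,53,0],[-0.34,0,0]]
    - [[95,57,0],[-0.357,0,0]]
    - [[95,57,0],[-0.357,0,0]]
    - [[95,57,0],[-0.357,0,0]]

```text
time: 8.95
tool_pos: [548.3, 119.8, 263.5]
tcp_rot: [159.6, 0.0, 81.9]
ft_force: [0.3, -0.2, -3.8]
finger_gap: 5.8
grip_force: 78.9
```

```bash
python3 - <<'E'
from go import *
from h import *
go([547.7,119.9,263.1],-.14,.355)
np.set_printoptions(precision=3,suppress=True)
out=[]
for n in("scene","top"):
    p,d=r.snapshot(n);C=cloud(n,d);u,v=proj(n,[572,117,221]);print(n,u,v)
    u,v=int(u),int(v);out.append(cv2.resize(p[max(v-60,0):v+60,max(u-80,0):u+80],(400,300),interpolation=cv2.INTER_CUBIC))
    np.save(n+"_d2.npy",d);np.save(n+"_p2.npy",p)
cv2.imwrite("pics/held.png",np.hstack(out))
E
```

```text
t 8.95 pos [548.3 119.8 263.5] F [ 0.3 -0.2 -3.8] gap 5.8 grip 79 j [ 11. -16. 109.  -7.  68.  21.]
shift [-0.  -0.7  0.2] turn [ 0.     0.001 -0.001]
scene 293.54057048101856 256.65456961944324
top 218.47082068056852 202.06377193369605
```

View pics/held.png

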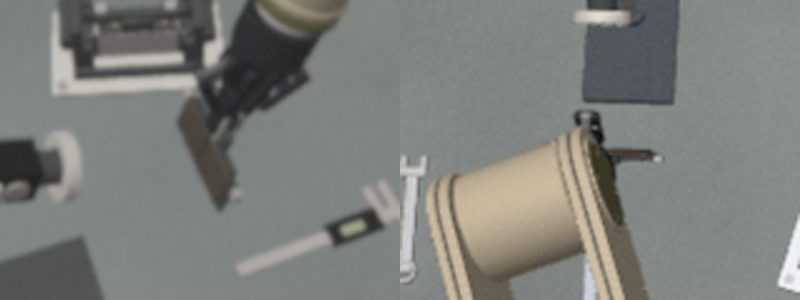

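The lining faces the camera in the scene crop, running from (190,115) to (225,200). I'll check its plane and middle in the lens frame.

```bash
python3 - <<'E'
from h import *
np.set_printoptions(precision=3,suppress=True)
y,t=-.14,.355
ex=np.array([np.cos(t)*np.cos(y),np.cos(t)*np.sin(y),np.sin(t)]);ez=np.array([-np.sin(t)*np.cos(y),-np.sin(t)*np.sin(y),np.cos(t)]);L=np.c_[ex,np.cross(ez,ex),ez]
p=np.load("scene_p2.npy").astype(int);C=cloud("scene",np.load("scene_d2.npy"))
Q=(C-[711,97,273])@L
m=(abs(Q[...,0]+150)<40)&(abs(Q[...,1])<90)&(abs(Q[...,2])<50)&(p[...,2]-p[...,0]>3)
n,l,s,_=cv2.connectedComponentsWithStats(m.astype(np.uint8));m=l==1+s[1:,4].argmax()
P=Q[m];print(m.sum(),"n/pix",s[1:,4].max())
f=np.linalg.lstsq(np.c_[P[:,1:],np.ones(len(P))],P[:,0],rcond=None)[0];print("x = a y + b z + c",f,"median",np.median(P,0))
print("range",np.percentile(P,[1,99],axis=0))
print("in-plane rect (y,z)",cv2.minAreaRect(P[:,1:].astype(np.float32)))
E
```

```text
413 n/pix 413
x = a y + b z + c [   0.009   -0.029 -148.39 ] median [-148.197    1.316    8.252]
range [[-154.741  -70.911  -15.978]
 [-145.655   51.952   26.983]]
in-plane rect (y,z) ((-9.296852111816406, 8.891170501708984), (127.55274200439453, 61.242835998535156), 4.895164489746094)
```

Emit:
jog_arm:
  rows:
    - [[0,-1,4],[0,0,0]]
    - [[0,-1,4],[0,0,0]]
    - [[0,-1,4],[0,0,0]]
    - [[0,-1,4],[0,0,0]]
    - [[0,-1,4],[0,0,0]]
    - [[0,-1,4],[0,0,0]]
    - [[0,-1,4],[0,0,0]]
    - [[0,-1,4],[0,0,0]]

```text
time: 9.85
tool_pos: [549.2, 120.1, 259.9]
tcp_rot: [159.5, 0.0, 81.9]
ft_force: [-0.1, -0.1, -3.9]
finger_gap: 5.8
grip_force: 78.9
```

```bash
python3 - <<'E'
from go import *
go([547.7,119.9,263.1],-.14,.355)
print(r.hand_in())
E
```

```text
t 9.85 pos [549.2 120.1 259.9] F [-0.1 -0.1 -3.9] gap 5.8 grip 79 j [ 11. -16. 109.  -7.  68.  21.]
shift [-0.4 -0.2 -3.4] turn [ 0.002  0.001 -0.002]
the job is handed in; nothing more can be done
None
```

I handed the job in at 9.85 s with the thin pad held by its tab in front of the inspection camera; the last measurement put its lining about 150 mm from the lens and square to it, near the axis, but no verdict came back.

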